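# Cap and scan a feeding bottle in the milk kitchen

## Robot

A 6-joint arm with a two-finger parallel gripper is mounted at the origin on the work surface. World frame = base frame: x ahead of the robot, y to its left, z up, the work surface at z = 0. Lengths are in mm, angles in rad, forces in N, time in s.
With the tool pointing down it reaches from about 350 to 800 mm from the base axis. Payload 7.3 kg.
Tool frame: the origin (TCP) lies on the mounting face of the last link; the fingertips stand 173 mm ahead of it and the grasp point (between the pads) lies 155 mm ahead of it; z points along the fingers, y is the direction in which the jaws open and shut (so a half turn about z gives the same grasp; the last joint's range is limited). The gripper opens to 85 mm and grips with 20 to 120 N. Pads are 22 mm wide; open, the fingers measure 114 mm over their backs; the gripper's body (76 mm by 85 mm) begins 54 mm behind the grasp point. The pads swing forward as they close: fully open they stand 13 mm farther back than shut.
Start: joints at [1.091, 0.342, 1.524, -0, 1.275, -0.146], TCP at [171.987, 496.032, 404.722] pointing down, gripper open.
Joint ranges: [-2.53, 2.53], [-0.77, 2.02], [0.04, 2.7], [-1, 4.14], [0.28, 2.66], [-3.11, 3.11]. Speed limits (rad/s): [2.57, 2.57, 3.14, 3.14, 3.14, 3.14].

## Interface

Orientations are given as a 3x3 rotation matrix whose columns are the frame's x, y, z axes.
In Python, from workcell import r, jaws, kin, cams, finish_job, status gives the robot as it stands. Calls block until the motion is done:
- r.move_pose(position, orientation): joint-space move of the TCP to a pose.
- r.move_l(position, ori=None, v=150, guard=None): straight line of the TCP; ori=None keeps the orientation; v is the mean speed in mm/s. With guard (N) it stops when the force on the tool has changed by that much, and returns True; else False.
- r.move_j(angles): joint-space move.
- jaws.gripper_open() and jaws.gripper_close(): open the fingers fully, or close them until they stop; the grip force is fixed at half the most.
- r.dwell(seconds).
- kin.ik(position, orientation): joint angles nearest the present ones, or None.
- cams.read_camera(name): name is "scene" or "top" or "wrist"; returns a dict with "img" (480x640x3 uint8, red, green, blue), "fx", "fy", "cx", "cy" (pixels), "pose" (4x4, takes a point from camera to world coordinates); the wrist camera has in their place "hand_eye" (4x4, takes a point from camera to tool coordinates, whose origin is the TCP and whose axes are the flange's). Camera axes: x right, y down, z forward; pixel columns grow to the right and rows downward; lengths in mm; the calibration is good to about 2 mm. A picture is of the moment at which its call begins: read the wrist's pose just before it. There is no depth.
A pose or a line that the arm cannot do raises r.PlanningError and nothing moves.
- finish_job(): hands the job in, once; it reports no verdict.
Trained networks look in a picture, given as the dict that the camera call returned (one of the last four; its "shot" number tells which), for a name from the list of things; names that differ only in an ending like _2 or _b are one class to them, and where a whole thing is asked for, a point or a joint stands for the part that bears it (a point fixed in the world has none). Each returns a list of dicts, best first, with "conf" (0 to 1); they miss things now and then, are a little off and sometimes report something else, mostly with a low value. They report only what shows in the picture. A call takes as long as a camera call. They do not tell look-alikes from the thing itself.
- cams.search_frame(picture, name): "bbox" ([left, top, width, height] in pixels, round what is visible of it).
- cams.trace(picture, name): "mask" (480x640 bool, what is visible of it) and "bbox" ([left, top, width, height] in pixels, round what is visible of it).
- cams.mark_of(picture, name): "xy" ([column, row] in pixels: a listed point, or the origin of a listed thing).
Readings, each from a call of its own:
- status.get_time(): time.
- status.get_joint_pos(): joint angles.
- status.get_qvel(): joint speeds.
- status.get_tau(): joint torques, N m.
- status.get_eef_pos(): TCP position.
- status.get_eef_rot(): TCP orientation.
- status.get_wrist_force(): force on the tool from outside, world axes, zero at the start.
- status.get_moment(): the same for the moment, N m.
- status.get_width(): finger opening in mm.
Only numpy, scipy, OpenCV 4.12 (cv2) and the standard library are available. Lean on these libraries where they do the work, as an engineer would, in place of code of your own. Each camera call takes 0.05 s, during which the arm holds its last target.

## Task

The cap of the one large feeding bottle in the wire crate is standing proud: press it fully home while the bottle stands in the crate. Then lift that bottle out and show it to the label reader: upright, its label squarely facing the reader's window, level with the window's middle and about 10 cm in front of it. Finish while still holding it there, still and clear of everything; leave the small bottles standing in the crate and the powder tin where it is, and do not bump the reader.

Things in the scene. Friction and masses are not known exactly. Their poses are not given: they have to be found in the camera images.
- large_bottle: The only large bottle in the crate: round, upright, milky white plastic, 54 mm diameter straight body from its underside to 122 mm up, then a shoulder, a neck and a blue cap; about 0.13 to 0.27 kg. Origin: centre of the underside; z up along the bottle; x points out through the middle of the paper label (dark upright bars), which covers about 75 degrees of the body from 48 to 92 mm up. At the start the label faces away from the robot (+x), give or take about 50 degrees.
- label (a point): Middle of the large bottle's label, on its surface: 27 mm from the bottle's axis along the bottle's x and 70 mm above its underside. Axes as the bottle's.
- label_axis (a point): The point on the large bottle's axis at the height of the label's middle, 70 mm above its underside. Axes as the bottle's.
- cap_top (a point): Centre of the top face of the large bottle's blue press-on cap (40 mm diameter, 20 mm tall). On the bottle's axis, 153 mm above the bottle's underside when fully home, 160 to 163 mm at the start.
- cap (a joint): How far the large bottle's cap has been pushed down onto the neck, in m: 0 is 10 mm proud, 0.010 is fully home against its stop. Starts at 0 to 0.003. Stiff fit: it slides at about 8 N, more when moved fast, and stays where it is left, also when the bottle is lifted by the cap.
- crate: Stainless wire bottle crate, fixed to the counter, 140 mm (its x) by 210 mm (its y), 2 by 3 cells at 70 mm pitch (cell centres at x = -35, +35 and y = -70, 0, +70 mm). Origin: centre of the underside. The bottles stand on its floor plate 9 mm above the counter; the top wires (5 mm thick) are 55 mm above the counter, with a cross wire between cells.
- small_bottle0: One of three alike small capped bottles in other cells of the crate, loose: 52 mm diameter, 87 mm tall with its cap home. Origin: centre of the underside; z up. Leave standing.
- small_bottle1: One of three alike small capped bottles in other cells of the crate, loose: 52 mm diameter, 87 mm tall with its cap home. Origin: centre of the underside; z up. Leave standing.
- small_bottle2: One of three alike small capped bottles in other cells of the crate, loose: 52 mm diameter, 87 mm tall with its cap home. Origin: centre of the underside; z up. Leave standing.
- tin: Milk-powder tin with a blue lid, loose on the counter beyond the crate, 105 mm diameter, 131 mm tall. Origin: centre of the underside; z up. Leave alone.
- reader_stand: Stand of the label reader, fixed: a round foot of 124 mm diameter, 18 mm high, and an upright 13 mm post, 277 mm tall. Origin: centre of the underside. Its yaw is the head's.
- reader_head: The label reader's head, fixed, a white box 58 x 74 x 70 mm (x, y, z) clamped to the post at a height that varies. Origin: on the post's axis at the level of the box's underside; the box spans x = -79 to -21 mm. Its own -x is the direction in which the window looks: level, towards the robot's side and the crate's side.
- reader_window (a point): Centre of the reader's dark window (58 x 46 mm), on the head's front face, 35 mm above the box's underside; 185 to 225 mm above the counter. Axes as the head's: its -x points straight out of the window, y is level, z up. The label is to be held about 100 mm out along -x, facing +x.
There are look-alikes about, which are no part of the job. What is shaped like the large_bottle but turquoise is not meant. Leave any yellow look-alike of the small_bottle1 alone.

How it is judged:
By the outcome, as a careful person would: the job done as asked, in the order asked, and still so for the second after the job is handed in, while the arm keeps its last pose, push and grip.
It also fails if it takes over 43 s, if anything falls off the work surface, if the arm or the gripper's body presses on something with over 40 N, if the wrist force passes 120 N, or if a joint passes its speed limit or range.

## Working session

There is one attempt and no reset: what is moved stays moved. The work goes in short steps, each a Python script; the robot and the scene stay as the last script left them, time stands still between calls to the robot, and variables do not carry over. Pictures are saved under pics/ and viewed, and the job is handed in when it is done.

```bash
mkdir -p pics; ls; python3 - <<'E'
from workcell import r,jaws,kin,cams,status
import cv2,pickle
for n in ["scene","top","wrist"]:
    p=cams.read_camera(n); cv2.imwrite(f"pics/{n}0.png",p["img"][:,:,::-1])
    print(n,p["fx"],p["fy"],p["cx"],p["cy"]); print((p["pose"] if "pose" in p else p["hand_eye"]).round(3).tolist())
    for k in ["large_bottle","cap_top","label","crate","tin","reader_head","reader_window","reader_stand","small_bottle0"]:
        try: print(k,[(round(d["conf"],2),[round(float(v)) for v in d["xy"]]) for d in cams.mark_of(p,k)])
        except Exception as e: print(k,e)
print(status.get_time(),status.get_eef_rot())
E
```

```text
pics
scene 439.37840060051155 439.37840060051155 319.5407902510445 241.31957234966512
[[-0.614, 0.659, -0.435, 1012.559], [0.789, 0.523, -0.322, 256.545], [0.015, -0.541, -0.841, 914.785], [0.0, 0.0, 0.0, 1.0]]
large_bottle [(0.91, [392, 274]), (0.77, [405, 243]), (0.41, [399, 264]), (0.34, [187, 170])]
cap_top [(0.6, [405, 236]), (0.6, [398, 264]), (0.55, [417, 201]), (0.29, [269, 335]), (0.26, [353, 280])]
label [(0.96, [404, 216]), (0.56, [396, 270])]
crate [(0.75, [386, 289])]
tin [(0.74, [268, 335]), (0.43, [406, 239])]
reader_head [(0.82, [188, 168]), (0.54, [398, 265])]
reader_window [(0.67, [223, 160])]
reader_stand [(0.87, [205, 221])]
small_bottle0 [(0.9, [327, 250]), (0.84, [401, 319]), (0.82, [416, 296]), (0.58, [350, 278])]
top 606.7960781196808 606.7960781196808 322.6936813257434 239.3363444018424
[[0.01, -0.992, 0.125, 451.007], [-1.0, -0.012, -0.012, -34.848], [0.013, -0.125, -0.992, 1377.428], [0.0, 0.0, 0.0, 1.0]]
large_bottle [(0.98, [265, 338]), (0.94, [251, 290])]
cap_top [(0.77, [246, 284]), (0.55, [259, 336]), (0.37, [254, 271])]
label [(0.91, [276, 343]), (0.67, [249, 274])]
crate [(0.59, [256, 270]), (0.48, [248, 272])]
tin [(0.93, [314, 166])]
reader_head [(0.77, [480, 207]), (0.23, [220, 288])]
reader_window [(0.81, [459, 233])]
reader_stand [(0.55, [461, 223])]
small_bottle0 [(0.71, [284, 256]), (0.7, [222, 288]), (0.67, [324, 266]), (0.61, [223, 253])]
wrist 422.1567187798369 422.1567187798369 320.560765106951 234.14446091980798
[[0.0, -0.949, -0.317, 82.687], [1.0, 0.0, -0.001, 0.457], [0.001, -0.317, 0.949, 31.313], [0.0, 0.0, 0.0, 1.0]]
large_bottle []
cap_top []
label []
crate []
tin []
reader_head []
reader_window []
reader_stand []
small_bottle0 []
1.5 [[-9.44795141e-01  3.27661617e-01  7.64279776e-05]
 [ 3.27661623e-01  9.44795137e-01  9.75995250e-05]
 [-4.02291634e-05  1.17254072e-04 -9.99999992e-01]]
```

View pics/scene0.png

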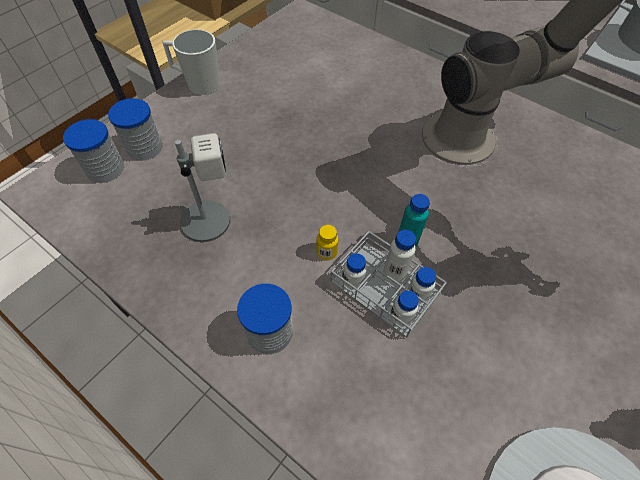

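View pics/top0.png

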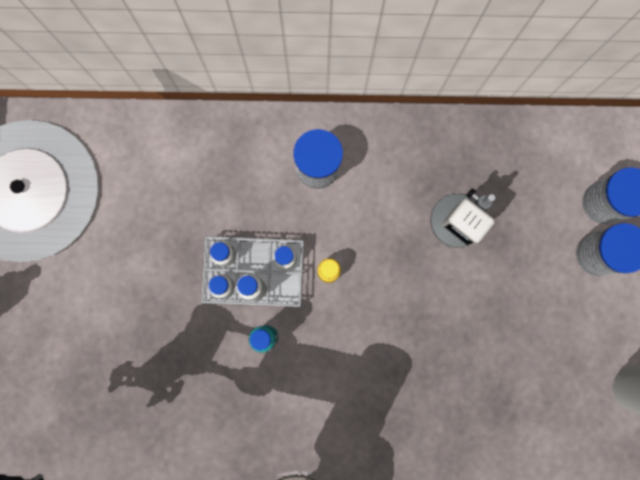

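```bash
python3 - <<'E'
import cv2
a=cv2.imread("pics/scene0.png")[140:370,170:470]; cv2.imwrite("pics/sc.png",cv2.resize(a,(780,598),interpolation=cv2.INTER_CUBIC))
a=cv2.imread("pics/top0.png")[140:360,210:500]; cv2.imwrite("pics/tc.png",cv2.resize(a,(790,599),interpolation=cv2.INTER_CUBIC))
E
```

```text
(no output)
```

View pics/sc.png

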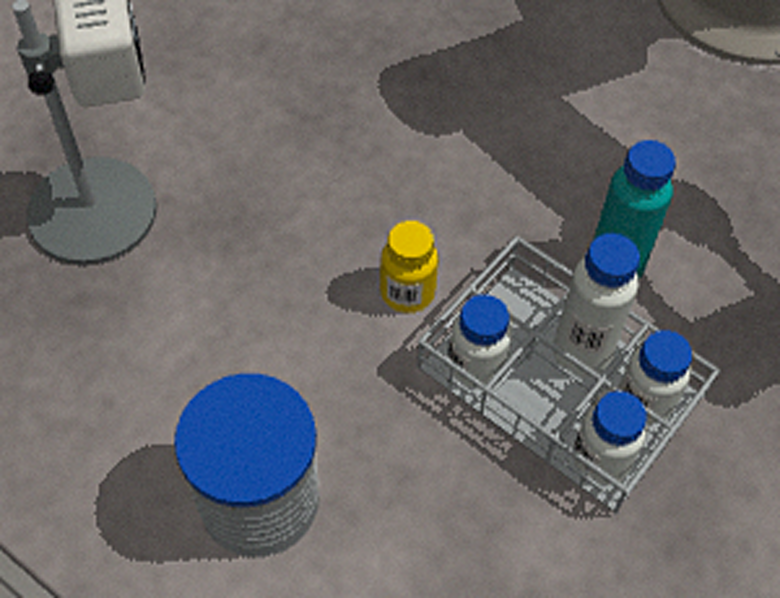

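View pics/tc.png

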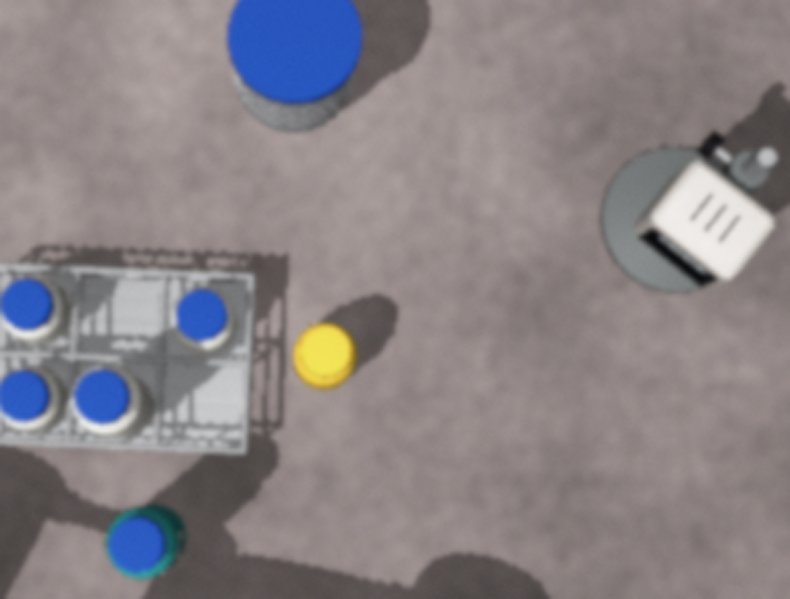

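```bash
cat > h.py <<'E'
import numpy as np
SC=dict(f=439.3784,c=(319.54079,241.31957)); 
def ray(p,uv,T=None):
    T=p["pose"] if T is None else T
    d=T[:3,:3]@np.array([(uv[0]-p["cx"])/p["fx"],(uv[1]-p["cy"])/p["fy"],1.])
    return T[:3,3],d
def atz(p,uv,z,T=None):
    o,d=ray(p,uv,T); return o+d*(z-o[2])/d[2]
def proj(p,X,T=None):
    T=p["pose"] if T is None else T
    X=np.atleast_2d(X); c=(X-T[:3,3])@T[:3,:3]
    return np.c_[c[:,0]/c[:,2]*p["fx"]+p["cx"],c[:,1]/c[:,2]*p["fy"]+p["cy"]]
E
python3 - <<'E'
from workcell import cams,status
import numpy as np,cv2,pickle
from h import *
P={n:cams.read_camera(n) for n in("scene","top")}
for n,p in P.items():
    m=cv2.cvtColor(p["img"],cv2.COLOR_RGB2HSV)
    blue=cv2.inRange(m,(105,150,80),(125,255,255))
    k,l,s,c=cv2.connectedComponentsWithStats(blue)
    for i in range(1,k):
        if s[i,4]>60: print(n,s[i].tolist(),c[i].round(1),"z165",atz(p,c[i],163).round(1)[:2],"z90",atz(p,c[i],88).round(1)[:2])
    for name in ("reader_head","reader_stand","large_bottle","label"):
        d=cams.trace(p,name)
        for q in d[:3]:
            print(n,name,round(q["conf"],2),q["bbox"])
    for name in ("reader_window","reader_head","reader_stand","label"):
        for q in cams.mark_of(p,name)[:2]: print(n,name,round(q["conf"],2),np.round(q["xy"],1), [atz(p,q["xy"],z).round(0)[:2] for z in (0,79,170,205)])
pickle.dump(P,open("P.pkl","wb"))
for n,box in (("scene",(150,120,110,130)),("top",(425,180,100,80)),("scene",(360,220,80,90))):
    x,y,w,h=box; a=P[n]["img"][y:y+h,x:x+w,::-1]; k=6 if w>80 else 6
    cv2.imwrite(f"pics/z_{n}_{x}.png",cv2.resize(a,(w*(4 if h==130 else 6),h*(4 if h==130 else 6)),interpolation=cv2.INTER_NEAREST))
print(status.get_time())
E
```

```text
scene [108, 98, 43, 30, 947] [129.1 112.4] z165 [ 617.9 -635.3] z90 [ 578.5 -724.3]
scene [63, 119, 45, 33, 1081] [ 85.4 134.5] z165 [ 732.4 -654.3] z90 [ 704.4 -745.2]
scene [411, 194, 19, 19, 217] [420.4 201.3] z165 [406.4  76.8] z90 [345.9  58.9]
scene [397, 230, 19, 18, 261] [406.  237.8] z165 [506.9 102.5] z90 [456.4  87.1]
scene [347, 253, 19, 18, 236] [356.2 261.3] z165 [616.   54.5] z90 [576.4  34.3]
scene [418, 267, 18, 18, 245] [426.6 275.2] z165 [556.2 180.1] z90 [510.7 172.5]
scene [237, 284, 55, 49, 2126] [264.  308.4] z165 [804.2 -21. ] z90 [783.4 -48.7]
scene [398, 291, 21, 19, 271] [408.6 299.1] z165 [621.7 179.4] z90 [582.7 171.8]
scene reader_head 0.58 [175.5, 128.6, 48.6, 52.7]
scene reader_stand 0.93 [175.9, 141.2, 55.2, 99.5]
scene large_bottle 0.94 [398.9, 192.9, 34.9, 54.8]
scene large_bottle 0.79 [383.4, 227.8, 34.5, 54.8]
scene large_bottle 0.5 [405.3, 269.3, 32.7, 33.8]
scene label 0.98 [382.3, 232.9, 32.4, 51.0]
scene label 0.82 [399.6, 190.4, 28.7, 52.5]
scene reader_window 0.57 [219.9 154.9] [array([ 486., -492.]), array([ 531., -427.]), array([ 584., -35
[... 1604 characters left out ...]
283. ] [array([523., 124.]), array([519., 115.]), array([515., 104.]), array([513., 100.])]
top reader_head 0.65 [249.  286.1] [array([517., 115.]), array([513., 106.]), array([508.,  96.]), array([507.,  93.])]
top reader_head 0.63 [479.5 204.6] [array([ 710., -413.]), array([ 696., -391.]), array([ 678., -366.]), array([ 672., -356.])]
top reader_stand 0.65 [458.6 220.9] [array([ 672., -364.]), array([ 659., -345.]), array([ 644., -323.]), array([ 639., -315.])]
top label 0.72 [275.2 344.7] [array([386.,  53.]), array([390.,  48.]), array([394.,  42.]), array([396.,  40.])]
top label 0.63 [247.4 273.4] [array([545., 119.]), array([540., 110.]), array([534., 100.]), array([531.,  96.])]
2.4
```

View pics/z_scene_150.png

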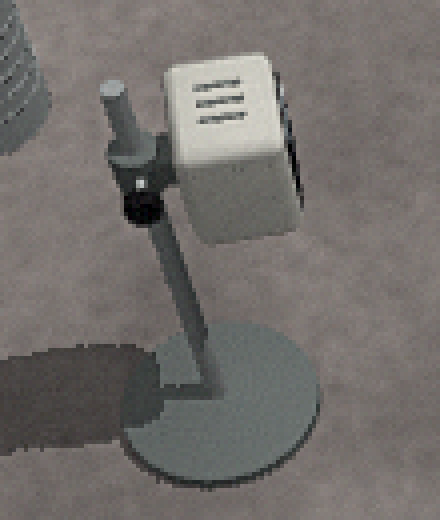

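View pics/z_top_425.png

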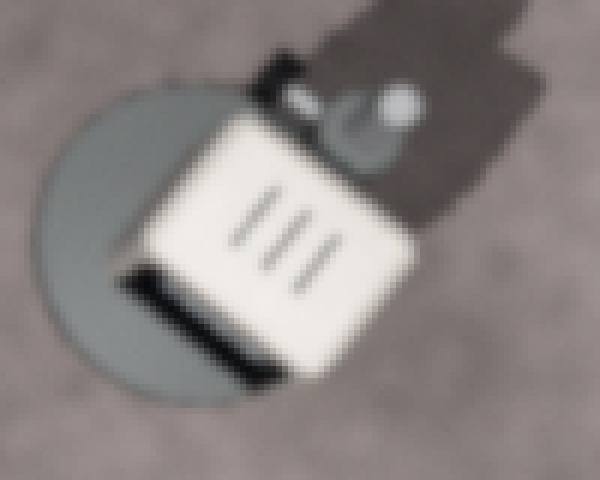

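View pics/z_scene_360.png

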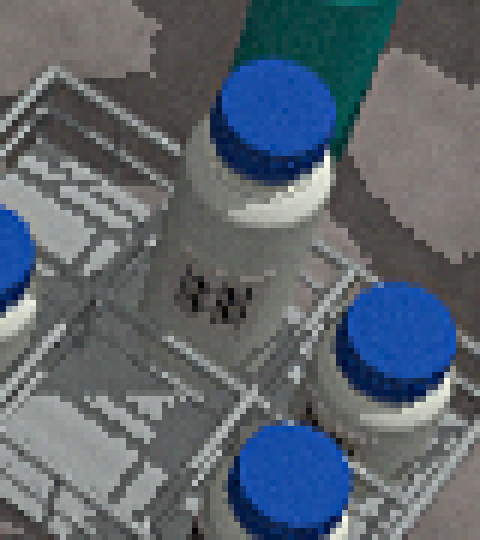

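```bash
cat > fit.py <<'E'
import numpy as np,pickle
from scipy.optimize import least_squares
from h import *
P=pickle.load(open("P.pkl","rb"))
T=[((-21,37,1),(235,115)),((-79,37,1),(148,245)),((-21,-37,1),(415,245)),((-79,-37,1),(318,375)),('post',(401,105)),('foot',(195,243))]
S=[((-79,37,1),(284,159)),((-79,-37,1),(270,54)),((-21,37,1),(175,163)),((-21,-37,1),(164,67)),((-79,37,0),(303,237)),((-21,37,0),(211,245)),('post',(112,88)),('foot',(221,402))]
def model(q,k):
    x,y,th,H=q
    if k=='post': return [x,y,277]
    if k=='foot': return [x,y,18]
    c,s=np.cos(th),np.sin(th)
    return [x+c*k[0]-s*k[1],y+s*k[0]+c*k[1],H+70*k[2]]
def res(q,both=False):
    o=[]
    for k,uv in T: o.append(proj(P['top'],model(q,k))[0]-(np.array(uv)/6+[425-.42,180-.42]))
    for k,uv in S: o.append(proj(P['scene'],model(q,k))[0]-(np.array(uv)/4+[150-.38,120-.38]))
    return np.array(o).ravel()
s=least_squares(res,[660,-360,-.58,170],loss='soft_l1')
print(s.x,np.degrees(s.x[2])); print(res(s.x).reshape(-1,2).round(1).tolist())
q=s.x;c,sn=np.cos(q[2]),np.sin(q[2]); print("window",q[0]-79*c,q[1]-79*sn,q[3]+35)
# bottle: scene foot check
p=P['scene']
for bx,by in((511,102),(509,101.5)):
  print(proj(p,[bx,by,170]),P and proj(P['top'],[bx,by,170]))
  for a in range(-60,61,10):
    a_=np.radians(a); print(a,proj(p,[bx+27*np.cos(a_),by+27*np.sin(a_),79]).round(1))
E
python3 fit.py
```

```text
[ 6.71988030e+02 -3.56816688e+02 -6.57038365e-01  1.81470774e+02] -37.64552528003008
[[0.3, -2.1], [-3.5, 0.0], [1.8, 0.2], [-0.3, 2.5], [-1.2, 0.4], [0.4, -0.6], [1.2, -2.6], [0.0, -1.3], [-0.3, 1.4], [-1.1, 0.0], [1.9, 0.5], [-2.0, 3.4], [0.1, -0.2], [-0.6, -2.9]]
window 609.4354669052921 -308.5655030090003 216.4707735675728
[[405.33516158 237.13851252]] [[246.17066169 284.78912303]]
-60 [[385.7 258.2]]
-50 [[385.8 260. ]]
-40 [[386.2 261.9]]
-30 [[387.  263.6]]
-20 [[388.2 265.3]]
-10 [[389.6 266.8]]
0 [[391.3 268.1]]
10 [[393.2 269.2]]
20 [[395.3 269.9]]
30 [[397.4 270.3]]
40 [[399.6 270.5]]
50 [[401.7 270.2]]
60 [[403.7 269.7]]
[[405.64571263 236.36840335]] [[246.39679227 285.80170994]]
-60 [[386.  257.5]]
-50 [[386.1 259.3]]
-40 [[386.5 261.1]]
-30 [[387.3 262.9]]
-20 [[388.5 264.6]]
-10 [[389.9 266.1]]
0 [[391.6 267.4]]
10 [[393.5 268.4]]
20 [[395.6 269.1]]
30 [[397.7 269.6]]
40 [[399.9 269.7]]
50 [[402.  269.5]]
60 [[404.  268.9]]
```

```bash
cat >> h.py <<'E'
HE=np.array([[0,-0.949,-0.317,82.687],[1,0,-0.001,0.457],[0.001,-0.317,0.949,31.313],[0,0,0,1.]])
def look(C,target,flip=1):
    C=np.array(C,float); z=np.array(target)-C; z/=np.linalg.norm(z)
    x=np.cross(z,[0,0,1.]); x/=np.linalg.norm(x); x*=flip
    Rc=np.c_[x,np.cross(z,x),z]
    Rt=Rc@HE[:3,:3].T
    u,_,v=np.linalg.svd(Rt); Rt=u@v
    return C-Rt@HE[:3,3],Rt
E
python3 - <<'E'
from workcell import kin,status
from h import *
q0=np.array(status.get_joint_pos())
def tryl(tgt,az,els,ds,name):
  for az_ in az:
   for el in els:
    for d in ds:
     for f in (1,-1):
      a,e=np.radians(az_),np.radians(el)
      C=np.array(tgt)+d*np.array([np.cos(e)*np.cos(a),np.cos(e)*np.sin(a),np.sin(e)])
      t,R=look(C,tgt,f); q=kin.ik(t,R)
      if q is not None: print(name,az_,el,d,f,"tcp",t.round(0),"tip",(t+R[:,2]*173).round(0),np.round(q,2),"max",np.abs(q-q0).max().round(2))
tryl([529,110,85],[0,20,-10,40],[35,45,55],[250,320],"lab")
tryl([610,-308,216],[143,120,165],[0,20,40],[250,320],"rd")
E
```

```text
lab 0 35 250 -1 tcp [686. 110. 303.] tip [583. 110. 164.] [0.04 0.93 0.8  0.03 2.04 1.62] max 1.77
lab 0 35 320 -1 tcp [743. 110. 343.] tip [640. 110. 204.] [0.04 1.09 0.37 0.03 2.32 1.63] max 1.77
lab 0 45 250 -1 tcp [646. 110. 327.] tip [569. 110. 172.] [0.05 0.77 1.03 0.02 1.8  1.62] max 1.76
lab 0 45 320 -1 tcp [695. 110. 376.] tip [618. 110. 221.] [0.05 0.86 0.73 0.02 2.02 1.62] max 1.77
lab 0 55 250 1 tcp [747. 110. 242.] tip [608. 110. 139.] [ 0.04  1.27  0.3   0.05  2.5  -1.51] max 1.36
lab 0 55 250 -1 tcp [602. 110. 343.] tip [553. 110. 177.] [0.05 0.63 1.24 0.01 1.56 1.62] max 1.77
lab 0 55 320 -1 tcp [642. 110. 401.] tip [593. 110. 235.] [0.05 0.67 1.   0.01 1.76 1.62] max 1.77
lab 20 35 250 -1 tcp [676. 164. 303.] tip [580. 129. 164.] [ 0.15  0.94  0.8  -0.13  2.03  1.35] max 1.5
lab 20 35 320 -1 tcp [730. 184. 343.] tip [634. 148. 204.] [ 0.17  1.1   0.35 -0.15  2.32  1.32] max 1.47
lab 20 45 250 -1 tcp [639. 150. 327.] tip [566. 124. 172.] [ 0.14  0.78  1.02 -0.1   1.79  1.36] max 1.5
lab 20 45 320 -1 tcp [685. 167. 376.] tip [613. 141. 221.] [ 0.15  0.86  0.72 -0.1   2
[... 3756 characters left out ...]
 2.46  2.08  1.    1.97] max 2.24
rd 165 20 250 1 tcp [ 351. -238.  220.] tip [ 518. -283.  215.] [-1.01  0.72  2.43  2.39  1.55 -1.58] max 2.39
rd 165 20 320 1 tcp [ 287. -221.  244.] tip [ 454. -266.  239.] [-1.21  0.67  2.58  2.2   1.61 -1.66] max 2.3
rd 165 40 250 1 tcp [ 368. -243.  311.] tip [ 523. -284.  248.] [-0.95  0.29  2.28  2.17  0.8  -1.08] max 2.17
rd 165 40 250 -1 tcp [ 477. -273.  447.] tip [ 565. -296.  299.] [-0.72  0.24  1.61  0.32  0.82 -2.19] max 2.05
rd 165 40 320 1 tcp [ 316. -229.  356.] tip [ 471. -271.  293.] [-1.08  0.1   2.34  1.92  0.81 -0.86] max 2.17
rd 165 40 320 -1 tcp [ 425. -259.  492.] tip [ 513. -282.  344.] [-0.77  0.11  1.64  0.33  0.92 -2.22] max 2.08
```

```bash
cat > s1.py <<'E'
from workcell import r,kin,cams,status
from h import *
import cv2,pickle
out={}
for nm,tgt,az,el,d in (("lab",[529,110,85],20,45,320),("rd",[610,-308,216],143,40,320)):
    a,e=np.radians(az),np.radians(el)
    C=np.array(tgt)+d*np.array([np.cos(e)*np.cos(a),np.cos(e)*np.sin(a),np.sin(e)])
    t,R=look(C,tgt,-1); r.move_pose(t,R); r.dwell(.25)
    T=np.eye(4);T[:3,:3]=status.get_eef_rot();T[:3,3]=status.get_eef_pos()
    p=cams.read_camera("wrist"); p["pose"]=T@p["hand_eye"]; out[nm]=p
    cv2.imwrite(f"pics/w_{nm}.png",p["img"][:,:,::-1])
    for n in (("label","cap_top","large_bottle") if nm=="lab" else ("reader_window","reader_head")):
        print(n,[(round(d["conf"],2),np.round(d["xy"],1)) for d in cams.mark_of(p,n)])
    print(status.get_time())
pickle.dump(out,open("W.pkl","wb"))
E
python3 s1.py
```

```text
label [(0.7, array([326.5, 217.4])), (0.54, array([332.9, 151.8]))]
cap_top [(0.82, array([326.2, 345.9])), (0.79, array([312.4, 406.1]))]
large_bottle [(0.74, array([321.4, 191.1]))]
4.9
reader_window [(0.71, array([316.9, 237. ]))]
reader_head [(0.72, array([316.9, 264.8]))]
7.6583
```

View pics/w_lab.png

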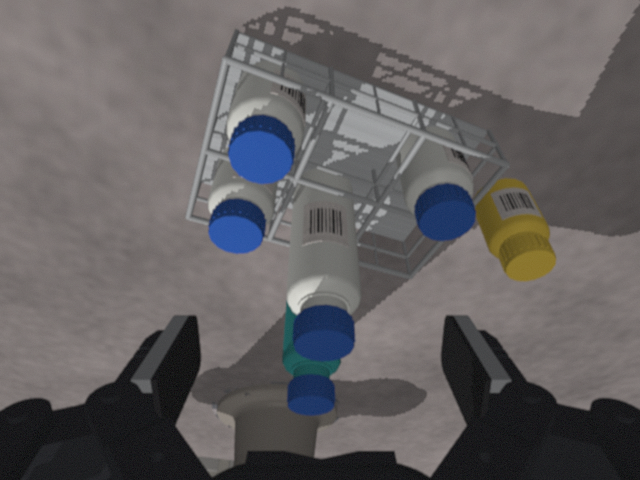

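View pics/w_rd.png

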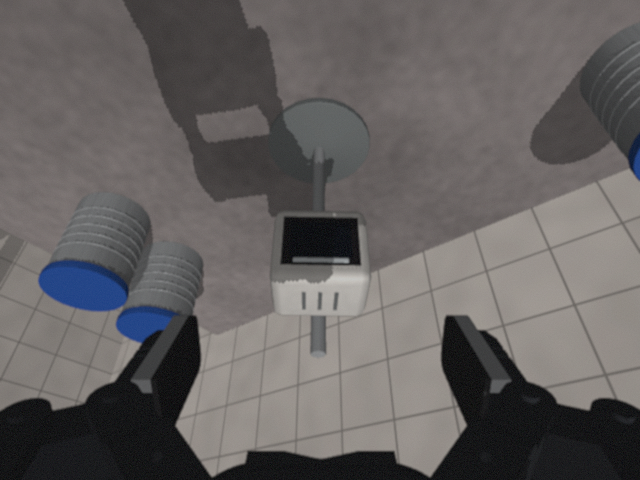

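```bash
python3 - <<'E'
import pickle,cv2,numpy as np
from h import *
W=pickle.load(open("W.pkl","rb"))
a=W["rd"]["img"][200:365,255:390,::-1]; cv2.imwrite("pics/zr.png",cv2.resize(a,None,fx=4,fy=3.6*4/3.6*0+3.6,interpolation=cv2.INTER_NEAREST) if 0 else cv2.resize(a,None,fx=3.6,fy=3.6,interpolation=cv2.INTER_NEAREST))
a=W["lab"]["img"][170:370,270:380,::-1]; cv2.imwrite("pics/zl.png",cv2.resize(a,None,fx=3,fy=3,interpolation=cv2.INTER_NEAREST))
g=cv2.cvtColor(W["rd"]["img"],cv2.COLOR_RGB2GRAY)
m=(g<45).astype(np.uint8); k,l,s,c=cv2.connectedComponentsWithStats(m[195:290,260:380])
for i in range(1,k):
    if s[i,4]>300:
        cn,_=cv2.findContours((l==i).astype(np.uint8),cv2.RETR_EXTERNAL,cv2.CHAIN_APPROX_NONE)
        print(s[i],c[i]+[260,195],cv2.approxPolyDP(cv2.convexHull(cn[0]),5,True).reshape(-1,2)+[260,195])
E
```

```text
[  21   22   79   48 3113] [319.76389335 238.60745262] [[284 218]
 [356 219]
 [359 263]
 [282 263]]
```

View pics/zr.png

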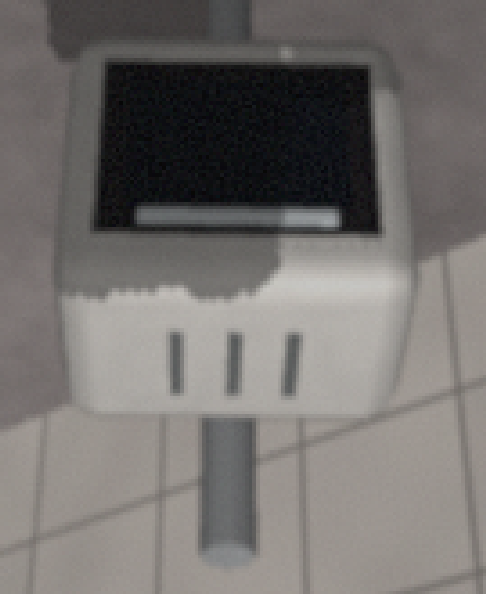

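View pics/zl.png

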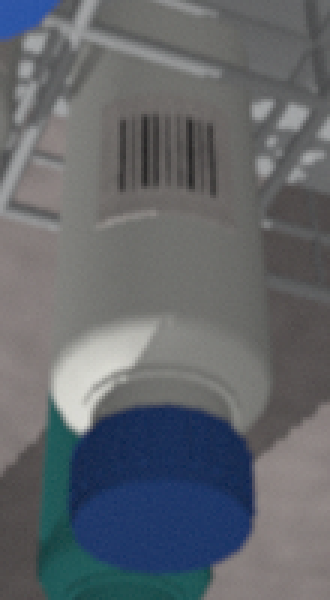

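```bash
cat > fit2.py <<'E'
import pickle
from scipy.optimize import least_squares
import fit
from fit import *
W=pickle.load(open("W.pkl","rb")); w=W["rd"]
o=np.array([255-.36,200-.36])
win=[((-79,-29,35-23),(105,65)),((-79,29,35-23),(370,66)),((-79,29,35+23),(382,230)),((-79,-29,35+23),(93,228))]
def m2(q,k):
    x,y,th,H=q;c,s=np.cos(th),np.sin(th)
    return [x+c*k[0]-s*k[1],y+s*k[0]+c*k[1],H+k[2]]
def rw(q):
    r=[proj(w,m2(q,k))[0]-(np.array(uv)/3.6+o) for k,uv in win]
    r.append(proj(w,[q[0],q[1],277])[0]-(np.array((229,553))/3.6+o))
    r.append(proj(w,[q[0],q[1],18])[0]-[320,139])
    return np.array(r).ravel()
for nm,f in (("wrist",rw),("both",lambda q:np.r_[rw(q)*1.5,res(q)*.5])):
    s=least_squares(f,[660,-360,-.6,170],loss='soft_l1'); q=s.x
    print(nm,q.round(2),np.degrees(q[2]).round(2)); print(rw(q).reshape(-1,2).round(1).tolist(),np.abs(res(q)).max())
    c,sn=np.cos(q[2]),np.sin(q[2]); print(" window",q[0]-79*c,q[1]-79*sn,q[3]+35)
# bottle
p=W["lab"]; T=p["pose"]
m=cv2.inRange(cv2.cvtColor(p["img"],cv2.COLOR_RGB2HSV),(105,120,40),(125,255,255)) if 0 else None
for b in ((511,102),(509,101.5)):
    print(b,"cap top",proj(p,[*b,170]),"axis79",proj(p,[*b,79]),"base",proj(p,[*b,9]))
    for a in (0,10,15,20,25,30,40): print(a,proj(p,[b[0]+27*np.cos(np.radians(a)),b[1]+27*np.sin(np.radians(a)),79]).round(1))
E
sed -i 's/^print/#print/; s/^for bx/if 0:\n for bx/' fit.py; sed -n '20,50p' fit.py; sed -i '/^# bottle/,$d' fit.py; python3 fit2.py
```

```text
q=s.x;c,sn=np.cos(q[2]),np.sin(q[2]); print("window",q[0]-79*c,q[1]-79*sn,q[3]+35)
# bottle: scene foot check
p=P['scene']
if 0:
 for bx,by in((511,102),(509,101.5)):
  print(proj(p,[bx,by,170]),P and proj(P['top'],[bx,by,170]))
  for a in range(-60,61,10):
    a_=np.radians(a); print(a,proj(p,[bx+27*np.cos(a_),by+27*np.sin(a_),79]).round(1))
window 609.4354669052921 -308.5655030090003 216.4707735675728
wrist [ 6.7004e+02 -3.5499e+02 -6.6000e-01  1.8796e+02] -38.06
[[-0.4, -2.0], [0.4, -1.3], [0.7, 1.0], [-0.8, 0.6], [0.5, -0.1], [-0.7, 9.7]] 4.755889419920777
 window 607.8443586753866 -306.2825465169875 222.95667249594507
both [ 6.7129e+02 -3.5587e+02 -6.6000e-01  1.8656e+02] -38.05
[[-0.2, -2.0], [0.2, -1.3], [0.5, 0.7], [-0.5, 0.3], [0.5, 0.7], [-0.6, 10.7]] 4.126737102042085
 window 609.0730894006838 -307.1829655943626 221.5588002808045
(511, 102) cap top [[325.54417683 345.87707777]] axis79 [[324.4154421  244.12715765]] base [[323.80270159 188.89159495]]
0 [[336.9 221. ]]
10 [[330.9 219.8]]
15 [[327.8 219.5]]
20 [[324.7 219.4]]
25 [[321.6 219.5]]
30 [[318.5 219.8]]
40 [[312.5 221. ]]
(509, 101.5) cap top [[325.18201717 347.51769709]] axis79 [[324.12688956 245.89097961]] base [[323.55321655 190.63652144]]
0 [[336.5 222.9]]
10 [[330.6 221.8]]
15 [[327.5 221.5]]
20 [[324.4 221.4]]
25 [[321.3 221.5]]
30 [[318.2 221.8]]
40 [[312.3 222.9]]
```

```bash
sed -i "s/,('foot',([0-9,]*))//" fit.py; sed -i "/\[q\[0\],q\[1\],18\]/d" fit2.py; python3 fit2.py | head -8; python3 - <<'E'
# independent: intersect window centre rays
import pickle
E
```

```text
window 609.486157365137 -309.1736633433766 215.65241107856875
wrist [ 6.7176e+02 -3.5665e+02 -6.7000e-01  1.8619e+02] -38.28
[[-0.1, -1.7], [0.1, -0.8], [0.3, 1.1], [-0.4, 0.5], [0.1, 1.2]] 3.9172802124627424
 window 609.7444458842612 -307.71371813011945 221.19063950257538
both [ 6.7216e+02 -3.5695e+02 -6.7000e-01  1.8561e+02] -38.29
[[-0.0, -1.8], [-0.0, -0.9], [0.2, 0.8], [-0.3, 0.3], [0.1, 1.4]] 3.6664407755318393
 window 610.1502334236724 -308.0027956908382 220.61155051794663
(511, 102) cap top [[325.54417683 345.87707777]] axis79 [[324.4154421  244.12715765]] base [[323.80270159 188.89159495]]
```

```bash
cat > h2.py <<'E'
from h import *
B=np.array([510.5,101.7]); LY=np.radians(18.5); TH=np.radians(-38.3); WN=np.array([610,-308,219.])
AX=WN-127*np.array([np.cos(TH),np.sin(TH),0])
def Rd(phi): # tool down, tool x at yaw phi
    c,s=np.cos(phi),np.sin(phi)
    return np.array([[c,s,0],[s,-c,0],[0,0,-1.]])
E
python3 - <<'E'
from workcell import kin,status
from h2 import *
print(AX,np.round(status.get_joint_pos(),2))
for d in range(-180,180,30):
    a=kin.ik([*B,400],Rd(np.radians(d))); b=kin.ik([AX[0],AX[1],452],Rd(np.radians(d)+TH-LY))
    print(d,None if a is None else np.round(a,2),None if b is None else np.round(b,2))
E
```

```text
[ 510.33340094 -229.28806296  219.        ] [-0.54  0.11  1.65 -0.07  0.84 -1.43]
-180 [ 0.05  0.34  1.54 -0.    1.26 -1.52] [-0.56  0.38  1.34 -0.    1.42 -1.14]
-150 [ 0.05  0.34  1.54 -0.    1.26 -2.05] [-0.56  0.38  1.34 -0.    1.42 -1.66]
-120 [ 0.05  0.34  1.54 -0.    1.26 -2.57] [-0.56  0.38  1.34 -0.    1.42 -2.19]
-90 [ 0.05  0.34  1.54 -0.    1.26 -3.09] [-0.56  0.38  1.34 -0.    1.42 -2.71]
-60 [ 0.05  0.34  1.54 -0.    1.26  2.67] [-0.56  0.38  1.34 -0.    1.42  3.05]
-30 [ 0.05  0.34  1.54 -0.    1.26  2.14] [-0.56  0.38  1.34 -0.    1.42  2.53]
0 [ 0.05  0.34  1.54 -0.    1.26  1.62] [-0.56  0.38  1.34 -0.    1.42  2.  ]
30 [ 0.05  0.34  1.54 -0.    1.26  1.1 ] [-0.56  0.38  1.34 -0.    1.42  1.48]
60 [ 0.05  0.34  1.54 -0.    1.26  0.57] [-0.56  0.38  1.34 -0.    1.42  0.96]
90 [ 0.05  0.34  1.54 -0.    1.26  0.05] [-0.56  0.38  1.34 -0.    1.42  0.43]
120 [ 0.05  0.34  1.54 -0.    1.26 -0.47] [-0.56  0.38  1.34 -0.    1.42 -0.09]
150 [ 0.05  0.34  1.54 -0.    1.26 -1.  ] [-0.56  0.38  1.34 -0.    1.42 -0.62]
```

```bash
cat > s2.py <<'E'
from workcell import r,jaws,kin,cams,status
from h2 import *
R=Rd(np.pi)
r.move_pose([*B,385],R)
jaws.gripper_close(); print("w",status.get_width(),status.get_time())
r.move_l([*B,352],v=60)
f0=status.get_wrist_force(); print("f0",f0)
z=352
while z>322:
    z-=3
    hit=r.move_l([*B,z],v=15,guard=28)
    f=status.get_wrist_force(); e=status.get_eef_pos()
    print(z,hit,np.round(e,2),np.round(f,1),round(status.get_time(),2))
    if hit: break
E
python3 s2.py
```

```text
w 0.33479553487569147 9.8
f0 [ 0.70363614  0.98260613 -0.3299639 ]
349 False [510.48 101.7  349.05] [-0.1 -0.3 -0.1] 10.85
346 False [510.48 101.7  345.88] [-0.1 -0.3  0.2] 11.2
343 False [510.62 101.71 343.18] [-0.2  0.   3. ] 11.55
340 False [510.59 101.71 340.56] [-0.5  0.3  5.2] 11.9
337 False [510.62 101.71 337.62] [-0.4 -0.4  6. ] 12.25
334 False [510.74 101.73 335.39] [-1.8 -0.8 10.1] 12.6
331 False [511.4  101.79 335.33] [-3.5  0.3 28.6] 12.95
328 False [512.13 101.85 335.3 ] [-6.2 -0.2 45.1] 13.3
325 False [512.99 101.93 335.28] [-7.8 -2.  61.5] 13.65
322 False [513.98 101.99 335.29] [-10.   -0.4  78.6] 14.0
```

```bash
python3 - <<'E'
from workcell import r,jaws,kin,cams,status
from h2 import *
import cv2,pickle
r.move_l([*B,385],v=100)
p=cams.read_camera("scene"); t=cams.read_camera("top")
pickle.dump({"scene":p,"top":t},open("P2.pkl","wb"))
cv2.imwrite("pics/s2.png",cv2.resize(p["img"][190:320,310:460,::-1],None,fx=4,fy=4,interpolation=cv2.INTER_NEAREST))
cv2.imwrite("pics/t2.png",cv2.resize(t["img"][190:380,180:380,::-1],None,fx=3,fy=3,interpolation=cv2.INTER_NEAREST))
print(status.get_wrist_force(),status.get_eef_pos(),status.get_time())
E
```

```text
[-0.40458145 -0.75720501  0.09984578] [510.35421044 101.68244722 383.96082109] 14.8833
```

View pics/s2.png

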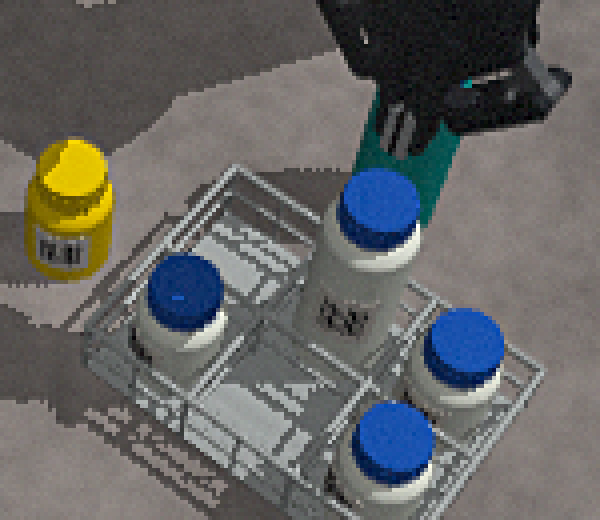

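View pics/t2.png

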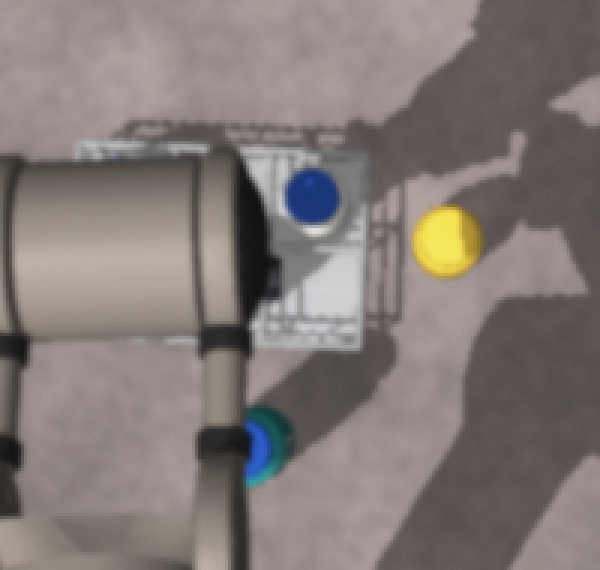

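```bash
cat > s3.py <<'E'
from workcell import r,jaws,kin,cams,status
from h2 import *
import cv2,pickle
jaws.gripper_open()
r.move_l([*B,309],v=80,guard=15); print(status.get_eef_pos(),status.get_wrist_force(),status.get_time())
jaws.gripper_close(); print("w",status.get_width(),status.get_wrist_force(),status.get_time())
r.move_l([*B,330],v=50); print(status.get_width(),status.get_wrist_force())
r.move_l([*B,452],v=110); print(status.get_width(),status.get_wrist_force(),status.get_time())
p=cams.read_camera("scene")
cv2.imwrite("pics/s3.png",p["img"][100:370,150:520,::-1])
E
python3 s3.py
```

```text
[510.68382698 101.71920873 309.5025262 ] [-0.92305669  0.12121147  0.3671596 ] 16.7667
w 38.595761416380505 [-0.95223402  1.0088404   4.64053357] 17.2667
38.46295330085392 [ 1.54767334e-03 -1.01585392e+00 -1.57711140e+00]
38.53382924076831 [-0.30129191 -0.3145157  -2.07237991] 19.0917
```

View pics/s3.png

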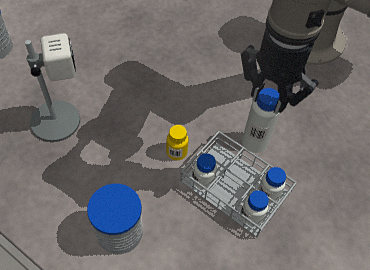

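```bash
cat > s4.py <<'E'
from workcell import r,jaws,kin,cams,status
from h2 import *
import cv2,pickle
r.move_l([AX[0],AX[1],449.5],Rd(np.pi+TH-LY),v=85)
r.dwell(.4)
print(status.get_eef_pos(),status.get_width(),status.get_wrist_force(),status.get_time())
p=cams.read_camera("scene");t=cams.read_camera("top")
for n in ("label","label_axis","cap_top","large_bottle"): print(n,[(round(d["conf"],2),np.round(d["xy"],1)) for d in cams.mark_of(p,n)])
pickle.dump({"scene":p,"top":t},open("P4.pkl","wb"))
cv2.imwrite("pics/s4.png",cv2.resize(p["img"][60:260,150:350,::-1],None,fx=3,fy=3,interpolation=cv2.INTER_NEAREST))
cv2.imwrite("pics/t4.png",cv2.resize(t["img"][150:350,320:520,::-1],None,fx=3,fy=3,interpolation=cv2.INTER_NEAREST))
b=AX[:2]
for a in (-60,-50,-38.3,-30,-20): print(a,proj(p,[b[0]+27*np.cos(np.radians(a)),b[1]+27*np.sin(np.radians(a)),219]).round(1))
print("cap",proj(p,[*b,302]),"base",proj(p,[*b,149]),"win",proj(p,WN))
E
python3 s4.py
```

```text
[ 510.34714014 -229.27103603  449.50696938] 38.48762829904006 [-0.4349026  0.805277  -1.3368542] 23.5833
label [(0.93, array([407.7, 215.7])), (0.57, array([267.3, 150.4]))]
label_axis [(0.74, array([281.7, 148.8])), (0.65, array([410.6, 223.1]))]
cap_top [(0.75, array([418.4, 201.3])), (0.43, array([275.4, 115.5]))]
large_bottle [(0.87, array([404.6, 239.8])), (0.67, array([284.6, 168.3]))]
-60 [[268.2 144.4]]
-50 [[268.  145.9]]
-38.3 [[268.1 147.7]]
-30 [[268.6 149. ]]
-20 [[269.5 150.4]]
cap [[277.9158549  116.09137598]] base [[282.15224689 167.58668538]] win [[222.0826032  155.31983934]]
```

View pics/s4.png

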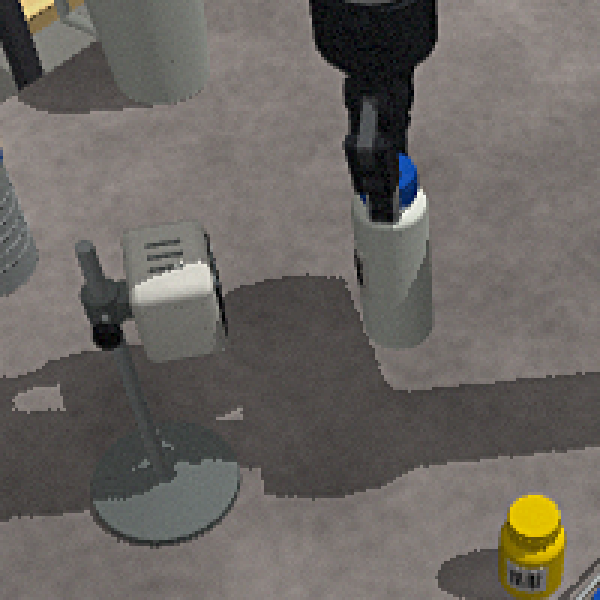

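View pics/t4.png

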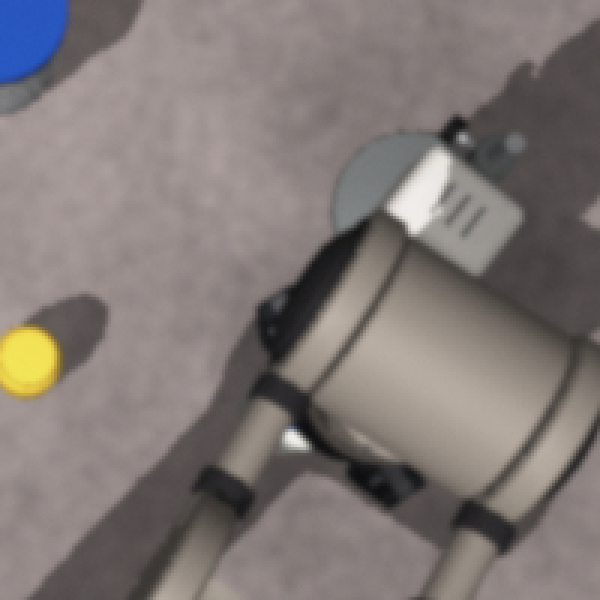

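```bash
python3 - <<'E'
import pickle,cv2
from h2 import *
p=pickle.load(open("P4.pkl","rb"))["scene"]
S=8;x0,y0=245,95
im=cv2.resize(p["img"][y0:y0+75,x0:x0+75,::-1],None,fx=S,fy=S,interpolation=cv2.INTER_NEAREST).copy()
def draw(pts,col):
    q=((proj(p,pts)-[x0,y0]+.5)*S).astype(int); cv2.polylines(im,[q.reshape(-1,1,2)],False,col,1)
a=np.radians(np.arange(0,361,5))
for z in (149,149+122): draw(np.c_[AX[0]+27*np.cos(a),AX[1]+27*np.sin(a),0*a+z],(0,0,255))
draw(np.c_[AX[0]+20*np.cos(a),AX[1]+20*np.sin(a),0*a+302],(255,255,0))
for da in (-26,0,26):
    t=TH+np.radians(da); draw(np.array([[AX[0]+27*np.cos(t),AX[1]+27*np.sin(t),z] for z in (207,231)]),(0,255,0))
cv2.imwrite("pics/ov.png",im)
E
```

```text
(no output)
```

View pics/ov.png

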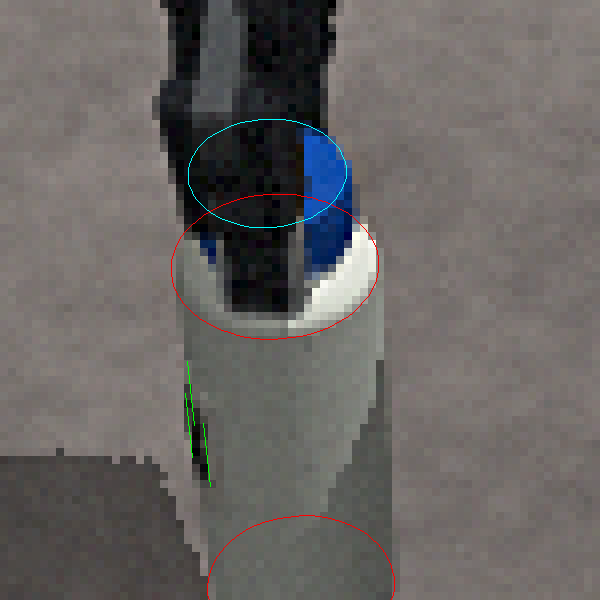

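```bash
python3 - <<'E'
from workcell import r,status,finish_job,cams
import numpy as np
r.dwell(.3)
print(np.abs(status.get_qvel()).max(),status.get_width(),status.get_wrist_force(),status.get_time())
print(finish_job())
E
```

```text
0.0019518124904627798 38.129952673513294 [-0.23148901 -0.34955183 -1.7094499 ] 24.1833
the job is handed in; nothing more can be done
None
```

I pressed the large bottle's cap home in the crate, lifted the bottle by its cap and held it upright in front of the reader. I handed the job in at about 24 s of the 43 s. There is no verdict yet.

**Cap:** the fingertips stopped dead at 162.3 mm above the counter, against the 162 mm expected for fully home. I set the force guard per step, so it never tripped. The press built up to about 79 N at the fingertips instead of the 28 N I intended. That is under the 120 N wrist limit. It is over the 40 N limit for the arm or gripper body, but only the closed fingertips were touching the cap.

**Final pose:** the label is aimed about 100 mm from the window, at its height and facing it.
- **Position and label angle:** overlaying the expected outline on the scene picture matched within 1 to 2 pixels (a few mm). The visible edge of the label puts its angle right to about 5°. The bottle looked upright from that side; I had no second view to check tilt towards or away from the camera.
- **Stillness and grip:** the arm was nearly still (0.002 rad/s) with a 38 mm grip on the cap.

**Disagreements:**
- **Window height:** the fixed cameras put it at about 216 mm and the wrist camera at about 221 mm, so I used 219 mm.
- **Reader's foot:** it did not line up with the post in the pictures, so I left the foot out of the fit.

**Everything else:** the small bottles were still standing in the crate after the lift, and I saw no sign that the tin, the look-alikes or the reader had been touched.

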